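# Break the lid stay and shut the tool chest

## Robot

A 6-joint arm with a two-finger parallel gripper is mounted at the origin on a cart in front of the work surface, level with it; the furniture and walls round the work are solid. World frame = base frame: x ahead of the robot, y to its left, z up, the work surface at z = 0. Lengths are in m, angles in rad, forces in N, time in s.
With the tool pointing down it reaches from about 0.325 to 0.85 m from the base axis. Payload 15.5 kg.
Tool frame: the origin (TCP) lies between the finger pads; the fingertips stand 8 mm ahead of it and the grasp point (between the pads) lies 11 mm behind it (arm.tip_reach is the distance from the TCP to the fingertips, in m); z points along the fingers, y is the line along which they close (so a half turn about z gives the same grasp; the last joint's range is limited). The gripper opens to 91 mm and grips with 3 to 60 N. Pads are 32 mm wide; open, the fingers measure 118 mm over their backs; the gripper's body (76 mm by 178 mm) begins 60 mm behind the grasp point.
Start: joints at [1.252, 0.494, 1.345, -0, 1.302, -0.096], TCP at [0.139, 0.609, 0.222] pointing down, gripper open.
Joint ranges: [-2.91, 2.91], [-0.82, 2.16], [0.22, 2.67], [-1.22, 4.37], [0.12, 2.79], [-3.08, 3.08]. Speed limits (rad/s): [1.89, 1.89, 2.57, 3.01, 3.01, 3.01].

## Interface

Orientations are given as a 3x3 rotation matrix whose columns are the frame's x, y, z axes.
In Python, from rig import arm gives the robot as it stands.
- The arm moves only by the shell command python3 jog.py [FORCE], which reads ROWS from standard input. ROWS is a JSON object whose key "segments" holds a list of rows, 1 to 12 of them, each of 7 numbers: a rotation vector rx, ry, rz in shares of 2 rad (1.0 is 2 rad), then dx, dy, dz in normalised numbers (1 is 0.8 m), then the finger opening in m; each row shifts and turns the commanded pose from where the row before left it, along the tool's axes as they then stand; what a row does not reach is not made up. A row lasts 1/12 s, in which the tool goes at most 0.0417 m and 0.125 rad, less where a joint would pass 70% of its speed; a pose out of reach is approached as far as the arm can. The fingers move at their own pace and stop on an object; FORCE is the grip in N (left out, the last holds). Time passes only in rows, so rows that do not move let the fingers close. It prints the time, the measured TCP pose, the force, the opening and the grip force at its end. Shift and turn numbers lie between -1 and 1, and a call with a number outside is refused. Input that does not fit is refused with a message, and nothing moves.
- arm.get_obs(): the state, without advancing time (a new reading comes with each control period).
- arm.camera(name): name is "scene" or "top" or "wrist"; returns a dict with "img" (384x512x3 uint8, blue, green, red), "camera_matrix" (3x3 intrinsics, pixels), "camera_from_world" (4x4, takes a point from world to camera coordinates); the wrist camera has in their place "T_tool_cam" (4x4, takes a point from camera to tool coordinates, whose origin is the TCP and whose axes are the flange's). Camera axes: x right, y up, looking along -z (the intrinsics and any distortion apply to the point x, -y, -z); pixel columns grow to the right and rows downward; lengths in m; the calibration is good to about 2 mm. The wrist camera is an equidistant fisheye: a pixel r from the principal point sees the ray r / f radians off the axis. A picture is of the moment at which its call begins: read the wrist's pose just before it. There is no depth.
- arm.hand_in(): hands the job in; it is judged then, once.
The state is a dict: "t": time; "q": joint angles; "joint_velocities": joint speeds; "effort": joint torques, N m; "eef_pos": TCP position; "eef_rot": TCP orientation; "contact_force": force on the tool from outside, world axes, zero at the start; "moment": the same for the moment, N m; "grip_width": finger opening in m; "grasp_force": force on a finger pad.
Only numpy, scipy, OpenCV 4.12 (cv2) and the standard library are available. Lean on these libraries where they do the work, as an engineer would, in place of code of your own. Each camera call takes 0.05 s, during which the arm holds its last target. There are 200 camera calls.

## Task

The lid of the grey tool chest is propped open by a folding metal stay that is locked straight. Press the stay's thumb tab down so that the knuckle breaks, then lower the lid gently until it is fully shut, without slamming it, and leave the other things on the bench where they are.

Things in the scene. Friction and masses are not known exactly. Their poses are not given: they have to be found in the camera images.
- chest: Fixed grey steel tool chest, open on top: 200 mm deep (its x), 200 wide (its y), rim 110 high, walls 4. Origin: centre of its underside on the bench; z up; -x is its front, facing about to the robot's right. The lid is hinged along the back rim (chest x = +100 mm, z = 110). The stay is inside the +y wall (nearest the robot). A 36 mm high tin and a wrench lie on its floor, fixed.
- chest_lid (a joint): Lid hinge, rad. 0: propped, standing 80 degrees up from shut, free edge 307 mm above the bench; grows as it comes down; 1.396: shut, on a firm stop. Lid 200 mm from hinge to free edge, 200 wide, 20 thick. Locked stay: it cannot be pushed down. Broken stay: the stiff hinge lets it rest at any angle, and 3 to 10 N against its outer face near the free edge moves it.
- lid_edge (a point): Middle of the lid's free edge, on the outer face (20 mm beyond the hinge line, square to the panel). Moves with the lid. Its x points from the free edge to the hinge, y along the hinge, z out of the outer face (away from the chest's inside). A finger lip 70 mm wide sticks out 13 mm past the edge, 8 to 14 mm below the outer face.
- stay_knuckle (a joint): Bend of the knuckle between the stay's two flat arms, rad. 0: locked, 12 degrees past straight, knuckle up, against its stop; 0.21: straight; above 0.35: well broken, the knuckle folding down into the chest; about 2.55 when the lid is shut. Friction holds it where it is left.
- stay_tab (a point): Middle of the upper face of the ribbed thumb tab at the knuckle: a plate 26 x 56 x 4 mm sticking out from the stay toward the chest's middle (chest -y). Locked, it is 41 mm above the rim, over chest x = -20, y = 53 mm, sloping up toward the lid at 39 degrees. About 5 N straight down moves it; 30 mm down breaks the stay and takes the lid a little way down. The space under it is clear.
- oil_bottle: Loose oil bottle, 34 mm across, 107 mm tall, standing to the right of the chest. Origin at its base. Leave alone.
- tape: Loose black tape roll, 62 mm across, 18 mm high, lying to the left of the chest. Origin at its base. Leave alone.

How it is judged:
On the way:
1. the stay's knuckle is broken past straight while the lid is still up (value of joint stay_knuckle above 0.35 rad and value of joint chest_lid below 0.7 rad), for 0.2 s.
At the end, for the whole second after the job is handed in: The lid is shut to within 0.06 rad (3.4 degrees, 12 mm at its free edge) and at rest (value of joint chest_lid above 1.336 rad and velocity of joint chest_lid between -0.05 and 0.05 rad/s); the robot touches nothing.
It fails at once if the lid comes down faster than 2.5 rad/s (slammed) (velocity of joint chest_lid above 2.5 rad/s).
It fails at once if the oil bottle is moved more than 30 mm or tipped (distance of oil_bottle from where it was at the start of the episode above 0.03 m or angle between oil_bottle's own z axis and vertical above 0.3 rad).
It fails at once if the tape roll is moved more than 30 mm (distance of tape from where it was at the start of the episode above 0.03 m).
It also fails if it takes over 45 s, if anything falls off the work surface, if the arm or the gripper's body presses on something with over 40 N, if the wrist force passes 120 N, or if a joint passes its speed limit or range.

## Working session

There is one attempt and no reset: what is moved stays moved. The work goes in short steps, Python scripts to look and compute and a shell command to move; the robot and the scene stay as the last step left them, time stands still between calls to the robot, and variables do not carry over. Pictures are saved under pics/ and viewed, at most 10 in all, crops included, and the job is handed in when it is done.

```bash
ls; mkdir -p pics
python3 - <<'E'
from rig import arm
import cv2,numpy as np
o=arm.get_obs();print(o['t'],o['eef_pos'],np.round(o['eef_rot'],3).tolist(),o['grip_width'])
for n in('scene','top'):
    c=arm.camera(n);cv2.imwrite(f'pics/{n}0.png',c['img']);print(n,np.round(c['camera_matrix'],1).tolist(),np.round(c['camera_from_world'],3).tolist(),[k for k in c])
E
```

```text
jog.py
pics
rig.py
0.0 [0.13860746 0.60904921 0.22135377] [[-0.975, 0.222, -0.0], [0.222, 0.975, -0.001], [0.0, -0.001, -1.0]] 0.09084814843837652
scene [[406.0, 0.0, 246.0], [0.0, 406.0, 194.7], [0.0, 0.0, 1.0]] [[0.779, -0.627, 0.008, -0.424], [0.382, 0.484, 0.787, -0.329], [-0.497, -0.611, 0.617, -1.059], [0.0, 0.0, 0.0, 1.0]] ['img', 'camera_matrix', 'camera_from_world']
top [[351.5, 0.0, 252.6], [0.0, 351.5, 186.9], [0.0, 0.0, 1.0]] [[-0.001, -1.0, -0.017, -0.026], [0.998, -0.002, 0.062, -0.486], [-0.062, -0.017, 0.998, -1.139], [0.0, 0.0, 0.0, 1.0]] ['img', 'camera_matrix', 'camera_from_world']
```

View pics/scene0.png

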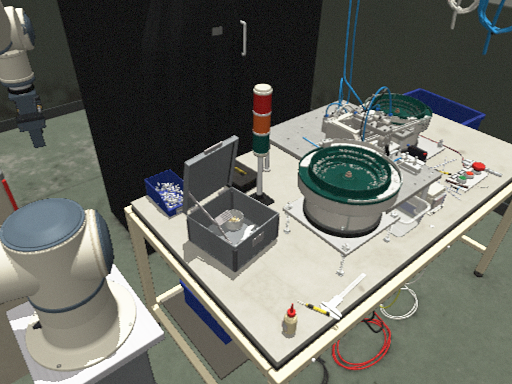

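View pics/top0.png

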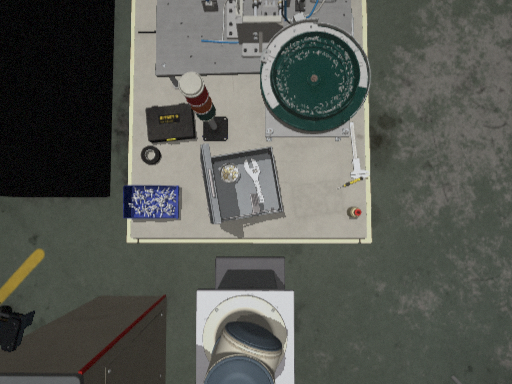

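The scene view shows the chest at about (233,225) with its lid up on the left and the bottle at (290,320). In the top view the chest is at about (245,187), the lid edge at (209,185), the tape at (150,155) and the bottle at (354,212). I'll enlarge both for the corners.

Run:
```python
import cv2,numpy as np
a=cv2.imread('pics/scene0.png')[130:275,170:290];b=cv2.imread('pics/top0.png')[135:245,190:300]
a=cv2.resize(a,None,fx=4,fy=4,interpolation=cv2.INTER_CUBIC);b=cv2.resize(b,None,fx=5,fy=5,interpolation=cv2.INTER_CUBIC)
cv2.imwrite('pics/sc.png',a);cv2.imwrite('pics/tc.png',b)
```

```text
(no output)
```

View pics/sc.png

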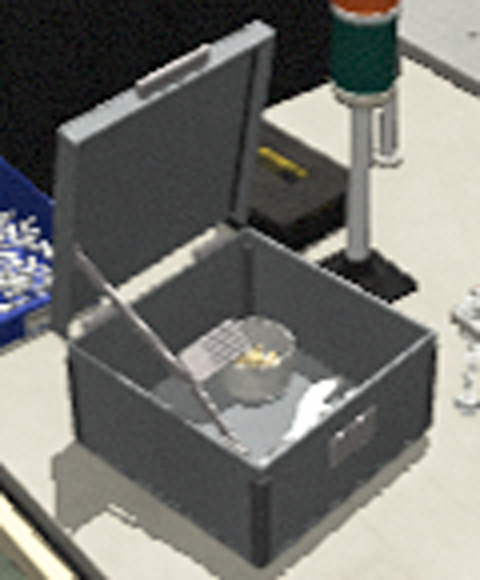

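View pics/tc.png

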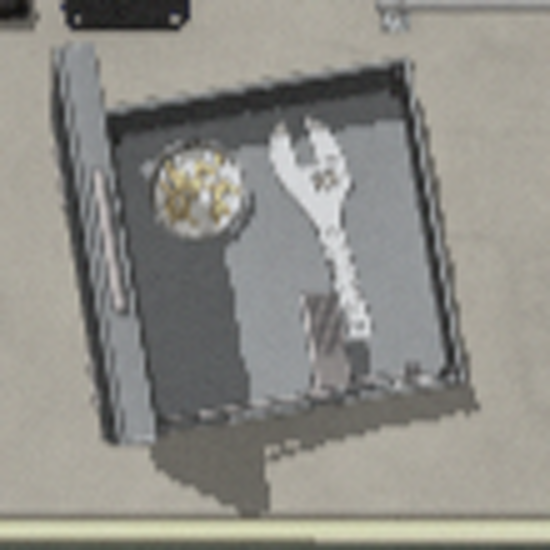

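The scene crop shows the tab centre at about (217,345), which is scene px (224,216). The front rim corners are at px (235.5,247) and (279,213). In the top crop the tab is at (326,338), which is px (255,202.6), and the front rim corners are at px (283.4,211.6) and (271.6,147.4). Next I'll triangulate.

```bash
cat > cal.py <<'E'
import numpy as np
from rig import arm
def PM(c):
    return c['camera_matrix']@np.diag([1,-1,-1])@c['camera_from_world'][:3]
def tri(Ps,ps):
    A=[]
    for P,(u,v) in zip(Ps,ps): A+=[u*P[2]-P[0],v*P[2]-P[1]]
    X=np.linalg.svd(np.array(A))[2][-1];X=X[:3]/X[3]
    e=[np.round((P@np.r_[X,1])[:2]/(P@np.r_[X,1])[2]-p,1) for P,p in zip(Ps,ps)]
    return X,e
E
python3 - <<'E'
from cal import *
P=[PM(arm.camera(n)) for n in('scene','top')]
s=lambda u,v:(170+u/4-.4,130+v/4-.4)
t=lambda u,v:(190+u/5-.4,135+v/5-.4)
pts={'tab':(s(217,345),t(326,338)),'fn':(s(262,468),t(467,383)),'ff':(s(437,332),t(408,62)),
'lidnear':(s(60,130),t(157,440)),'lidfar':(s(275,28),t(93,45)),'lip':(s(172,70),t(112,240))}
W={}
for k,p in pts.items():
    X,e=tri(P,p);W[k]=X;print(k,X.round(4),*e)
d=W['ff']-W['fn'];print('len',np.linalg.norm(d))
yaxis=-d[:2]/np.linalg.norm(d[:2]);xa=np.array([yaxis[1],-yaxis[0]])
c=(W['ff']+W['fn'])[:2]/2+.1*xa
print('x',xa,'y',yaxis,'c',c,'tab pred',c-.02*xa+.053*yaxis)
Xp=np.r_[c-.02*xa+.053*yaxis,.151]
for k,a,b,z in [('tab',-.02,.053,.151),('bn',.1,.1,.11),('bf',.1,-.1,.11),('fn',-.1,.1,.11),('ff',-.1,-.1,.11)]:
    X=np.r_[c+a*xa+b*yaxis,z,1]
    u=P[0]@X;v=P[1]@X;u=u[:2]/u[2];v=v[:2]/v[2]
    print(k,(4*(u-[169.6,129.6])).round(),(5*(v-[189.6,134.6])).round())
E
```

```text
tab [ 0.433  -0.0356  0.1532] [-0.  0.] [ 0. -0.]
fn [ 0.4074 -0.1199  0.1123] [-0.2  0. ] [ 0.2 -0.3]
ff [ 0.6018 -0.0857  0.1093] [-0.3  0. ] [ 0.2 -0.3]
lidnear [0.3758 0.0475 0.3165] [1.7 0. ] [-1.3  2.1]
lidfar [0.5746 0.0775 0.3098] [ 0. -0.] [-0.  0.]
lip [0.4765 0.0677 0.3154] [ 0.4 -0. ] [-0.4  0.5]
len 0.1974098544762882
x [-0.173064    0.98491058] y [-0.98491058 -0.173064  ] c [ 0.48732617 -0.00430836] tab pred [ 0.43858719 -0.03317896]
tab [221. 342.] [322. 328.]
bn [ 64. 344.] [139. 442.]
bf [245. 226.] [ 84. 116.]
fn [260. 471.] [468. 384.]
ff [437. 331.] [409.  58.]
```

The tab triangulates to (0.434, -0.035, 0.153). The chest centre is (0.487, -0.004) and chest x is (-0.173, 0.985), which agrees with the text. I'll close the fingers, rise, and turn the tool so that its x lies along chest x.

The rows are not in the units I measure in: shifts go in shares of 0.8 m and turns go in shares of 2 rad. I convert before sending: -0.02 m / 0.8 = -0.025, 0.1173 rad / 2 = 0.0587.

```bash
echo '{"segments":[[0, 0, 0.0587, 0, 0, -0.025, 0], [0, 0, 0.0587, 0, 0, -0.025, 0], [0, 0, 0.0587, 0, 0, -0.025, 0], [0, 0, 0.0587, 0, 0, -0.025, 0], [0, 0, 0.0587, 0, 0, -0.025, 0], [0, 0, 0.0587, 0, 0, -0.025, 0], [0, 0, 0.0587, 0, 0, -0.025, 0], [0, 0, 0.0587, 0, 0, -0.025, 0], [0, 0, 0.0587, 0, 0, -0.025, 0], [0, 0, 0.0587, 0, 0, -0.025, 0], [0, 0, 0, 0, 0, 0, 0]]}' | python3 jog.py 20
cat > st.py <<'E'
import numpy as np
from rig import arm
o=arm.get_obs();R=o['eef_rot'];p=o['eef_pos']
xa=np.array([-.173,.985]);ya=np.array([-.985,-.173]);c=np.array([.4873,-.0043])
d=p[:2]-c;print('t',o['t'],'chest xy',(d@xa).round(4),(d@ya).round(4),'tip z',(p[2]-arm.tip_reach).round(4),'F',np.round(o['contact_force'],1),'w',o['grip_width'])
print(np.round(R,3).tolist())
E
python3 st.py
```

```text
t: 1.12
eef_pos: [0.139, 0.6103, 0.4259]
eef_rot: [[-0.165, 0.986, 0.002], [0.986, 0.165, 0.005], [0.005, 0.003, -1.0]]
contact_force: [-0.2, 0.2, 0.8]
grip_width: 0.0207
grasp_force: 0.0
t 1.1167 chest xy 0.6656 0.2368 tip z 0.4179 F [-0.2  0.2  0.8] w 0.02069067545507749
[[-0.165, 0.986, 0.002], [0.986, 0.165, 0.005], [0.005, 0.003, -1.0]]
```

Converted, -0.0285 m / 0.8 = -0.0356, 0.0078 m / 0.8 = 0.0098.

```bash
for i in 1; do echo '{"segments":[[0, 0, 0, -0.0356, 0.0098, 0, 0], [0, 0, 0, -0.0356, 0.0098, 0, 0], [0, 0, 0, -0.0356, 0.0098, 0, 0], [0, 0, 0, -0.0356, 0.0098, 0, 0], [0, 0, 0, -0.0356, 0.0098, 0, 0], [0, 0, 0, -0.0356, 0.0098, 0, 0], [0, 0, 0, -0.0356, 0.0098, 0, 0], [0, 0, 0, -0.0356, 0.0098, 0, 0], [0, 0, 0, -0.0356, 0.0098, 0, 0], [0, 0, 0, -0.0356, 0.0098, 0, 0], [0, 0, 0, -0.0356, 0.0098, 0, 0], [0, 0, 0, -0.0356, 0.0098, 0, 0]]}' | python3 jog.py; done
echo '{"segments":[[0, 0, 0, -0.0356, 0.0098, 0, 0], [0, 0, 0, -0.0356, 0.0098, 0, 0], [0, 0, 0, -0.0356, 0.0098, 0, 0], [0, 0, 0, -0.0356, 0.0098, 0, 0], [0, 0, 0, -0.0356, 0.0098, 0, 0], [0, 0, 0, -0.0356, 0.0098, 0, 0], [0, 0, 0, -0.0356, 0.0098, 0, 0], [0, 0, 0, -0.0356, 0.0098, 0, 0], [0, 0, 0, -0.0356, 0.0098, 0, 0], [0, 0, 0, -0.0356, 0.0098, 0, 0], [0, 0, 0, -0.0356, 0.0098, 0, 0], [0, 0, 0, -0.0356, 0.0098, 0, 0]]}' | python3 jog.py
python3 st.py
```

```text
t: 2.12
eef_pos: [0.2902, 0.2873, 0.4215]
eef_rot: [[-0.175, 0.985, -0.0], [0.985, 0.175, -0.0], [-0.0, -0.0, -1.0]]
contact_force: [-0.0, -0.0, 0.7]
grip_width: 0.0007
grasp_force: 0.0
t: 3.12
eef_pos: [0.4416, -0.0334, 0.4215]
eef_rot: [[-0.174, 0.985, -0.0], [0.985, 0.174, 0.0], [0.0, -0.0, -1.0]]
contact_force: [0.9, 0.3, 0.3]
grip_width: 0.0001
grasp_force: 0.0
t 3.1167 chest xy -0.0207 0.05 tip z 0.4135 F [0.9 0.3 0.3] w 0.00013779216406123316
[[-0.174, 0.985, -0.0], [0.985, 0.174, 0.0], [0.0, -0.0, -1.0]]
```

Converted, 0.03 m / 0.8 = 0.0375, 0.02 m / 0.8 = 0.025.

```bash
echo '{"segments":[[0, 0, 0, 0, 0, 0.0375, 0], [0, 0, 0, 0, 0, 0.0375, 0], [0, 0, 0, 0, 0, 0.0375, 0], [0, 0, 0, 0, 0, 0.0375, 0], [0, 0, 0, 0, 0, 0.0375, 0], [0, 0, 0, 0, 0, 0.0375, 0], [0, 0, 0, 0, 0, 0.0375, 0], [0, 0, 0, 0, 0, 0.025, 0], [0, 0, 0, 0, 0, 0, 0]]}' | python3 jog.py
echo '{"segments":[[0, 0, 0, 0, 0, 0.0075, 0], [0, 0, 0, 0, 0, 0.0075, 0], [0, 0, 0, 0, 0, 0.0075, 0], [0, 0, 0, 0, 0, 0.0075, 0], [0, 0, 0, 0, 0, 0, 0]]}' | python3 jog.py; python3 st.py
```

```text
t: 3.87
eef_pos: [0.4391, -0.0314, 0.1885]
eef_rot: [[-0.174, 0.985, -0.006], [0.985, 0.174, 0.001], [0.002, -0.006, -1.0]]
contact_force: [-0.9, 0.3, 0.3]
grip_width: 0.0005
grasp_force: 0.0
t: 4.28
eef_pos: [0.4413, -0.0318, 0.1674]
eef_rot: [[-0.173, 0.985, -0.0], [0.985, 0.173, 0.0], [0.0, -0.0, -1.0]]
contact_force: [0.2, -0.7, -0.6]
grip_width: 0.0004
grasp_force: 0.0
t 4.2833 chest xy -0.0191 0.0501 tip z 0.1594 F [ 0.2 -0.7 -0.6] w 0.000359221285053134
[[-0.173, 0.985, -0.0], [0.985, 0.173, 0.0], [0.0, -0.0, -1.0]]
```

Tip z is 0.159, close to contact. I'll press on slowly.

Converted, 0.005 m / 0.8 = 0.0063.

```bash
echo '{"segments":[[0, 0, 0, 0, 0, 0.0063, 0], [0, 0, 0, 0, 0, 0.0063, 0], [0, 0, 0, 0, 0, 0.0063, 0], [0, 0, 0, 0, 0, 0.0063, 0]]}' | python3 jog.py; echo '{"segments":[[0, 0, 0, 0, 0, 0.0063, 0], [0, 0, 0, 0, 0, 0.0063, 0], [0, 0, 0, 0, 0, 0.005, 0], [0, 0, 0, 0, 0, 0, 0]]}' | python3 jog.py
python3 - <<'E'
from rig import arm
import cv2
c=arm.camera('scene')['img'][130:275,170:290]
cv2.imwrite('pics/s1.png',cv2.resize(c,None,fx=4,fy=4,interpolation=cv2.INTER_CUBIC))
E
```

```text
t: 4.62
eef_pos: [0.4419, -0.0316, 0.1482]
eef_rot: [[-0.173, 0.985, 0.001], [0.985, 0.173, 0.0], [-0.0, 0.001, -1.0]]
contact_force: [0.5, 1.7, 5.2]
grip_width: 0.0003
grasp_force: 2.1
t: 4.95
eef_pos: [0.4418, -0.0317, 0.1338]
eef_rot: [[-0.173, 0.985, 0.001], [0.985, 0.173, 0.0], [0.0, 0.001, -1.0]]
contact_force: [0.9, 1.1, 1.3]
grip_width: 0.0004
grasp_force: 0.6
```

View pics/s1.png

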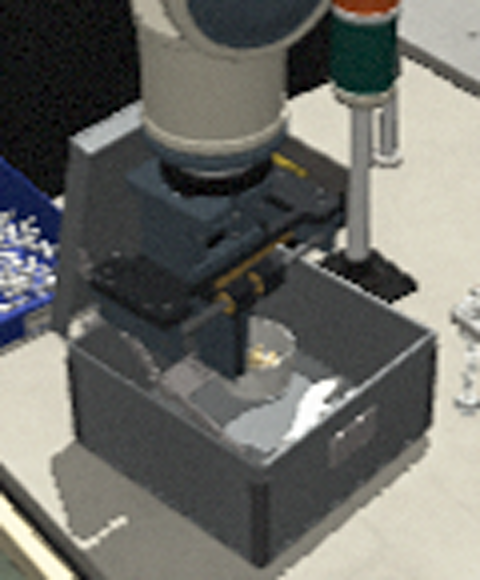

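The lid has started to come down, tipping slightly, and the tab is visible at about (190,380), near rim level. I'll press about 8 mm more to break the knuckle well.

Converted, 0.004 m / 0.8 = 0.005, 0.002 m / 0.8 = 0.0025.

```bash
echo '{"segments":[[0, 0, 0, 0, 0, 0.005, 0], [0, 0, 0, 0, 0, 0.005, 0], [0, 0, 0, 0, 0, 0.0025, 0], [0, 0, 0, 0, 0, 0, 0], [0, 0, 0, 0, 0, 0, 0]]}' | python3 jog.py; echo '{"segments":[[0, 0, 0, -0.0075, 0, -0.025, 0], [0, 0, 0, -0.0075, 0, -0.0375, 0], [0, 0, 0, -0.0075, 0, -0.0375, 0], [0, 0, 0, -0.0075, 0, -0.05, 0], [0, 0, 0, -0.0075, 0, -0.05, 0], [0, 0, 0, 0, 0, -0.05, 0], [0, 0, 0, 0, 0, -0.05, 0], [0, 0, 0, 0, 0, -0.05, 0], [0, 0, 0, 0, 0, 0, 0]]}' | python3 jog.py
python3 - <<'E'
from rig import arm
import cv2,numpy as np
c=arm.camera('scene')['img'][130:275,170:290]
t=arm.camera('top')['img'][135:245,190:300]
a=cv2.resize(c,(397,480),interpolation=cv2.INTER_CUBIC);b=cv2.resize(t,(400,480),interpolation=cv2.INTER_CUBIC)
cv2.imwrite('pics/s2.png',np.hstack([a,b]))
E
```

```text
t: 5.42
eef_pos: [0.4416, -0.0319, 0.124]
eef_rot: [[-0.173, 0.985, 0.0], [0.985, 0.173, -0.0], [-0.0, 0.0, -1.0]]
contact_force: [0.8, 0.1, 0.7]
grip_width: 0.0006
grasp_force: 0.2
t: 6.17
eef_pos: [0.4486, -0.0621, 0.4112]
eef_rot: [[-0.173, 0.985, 0.01], [0.985, 0.173, -0.003], [-0.005, 0.01, -1.0]]
contact_force: [-0.1, 0.0, 0.2]
grip_width: 0.0004
grasp_force: 0.0
```

View pics/s2.png

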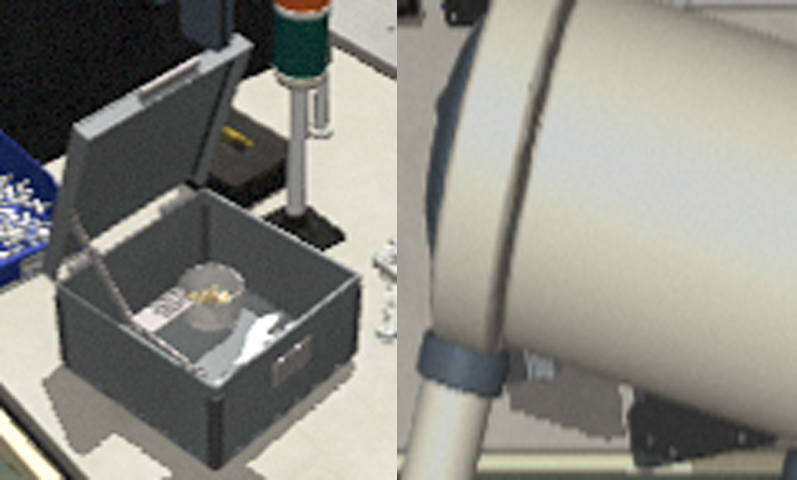

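The stay is broken: the knuckle at (130,320) has sagged. The lid's far corner moved from scene px (239,137) to (246,142.5), so the lid has dropped roughly 8 degrees, well past the 12 degree symmetric position. Next I go over the lid and behind its outer face.

Converted, 0.03 m / 0.8 = 0.0375, 0.02 m / 0.8 = 0.025.

```bash
echo '{"segments":[[0, 0, 0, 0.025, 0.0038, 0, 0], [0, 0, 0, 0.0375, 0.0038, 0, 0], [0, 0, 0, 0.0375, 0.0038, 0, 0], [0, 0, 0, 0.0375, 0.0038, 0, 0], [0, 0, 0, 0.0375, 0.0038, 0, 0], [0, 0, 0, 0.0375, 0.0038, 0, 0], [0, 0, 0, 0.025, 0.0025, 0, 0], [0, 0, 0, 0, 0, 0, 0]]}' | python3 jog.py; python3 st.py
python3 - <<'E'
from cal import *
P=PM(arm.camera('scene'));xa=np.array([-.173,.985]);ya=np.array([-.985,-.173]);c=np.array([.4873,-.0043])
for f in range(50,84,4):
    r=np.radians(f);x=.1-.2*np.cos(r)
    o=[]
    for y in(.1,-.1):
        u=P@np.r_[c+x*xa+y*ya,.11+.2*np.sin(r),1];o.append((u[:2]/u[2]).round(1))
    print(f,*o)
E
```

```text
t: 6.93
eef_pos: [0.4324, 0.132, 0.4025]
eef_rot: [[-0.176, 0.984, -0.003], [0.984, 0.176, 0.0], [0.001, -0.003, -1.0]]
contact_force: [0.5, -0.1, -0.2]
grip_width: 0.0004
grasp_force: 0.0
t 6.9333 chest xy 0.1438 0.0305 tip z 0.3945 F [ 0.5 -0.1 -0.2] w 0.0004387971451788475
[[-0.176, 0.984, -0.003], [0.984, 0.176, 0.0], [0.001, -0.003, -1.0]]
50 [213.8 193. ] [262.4 161.6]
54 [210.7 188.7] [259.6 157.7]
58 [207.4 184.5] [256.6 154. ]
62 [204.1 180.6] [253.5 150.5]
66 [200.6 176.8] [250.2 147.2]
70 [197.1 173.3] [246.9 144.1]
74 [193.5 170. ] [243.5 141.2]
78 [189.9 167. ] [240.1 138.7]
82 [186.4 164.4] [236.7 136.4]
```

The lid is at about 71° from shut. I'll descend behind it to tip z of about 0.27.

Converted, 0.03 m / 0.8 = 0.0375, 0.02 m / 0.8 = 0.025.

```bash
echo '{"segments":[[0, 0, 0, 0, 0, 0.025, 0], [0, 0, 0, 0, 0, 0.0375, 0], [0, 0, 0, 0, 0, 0.0375, 0], [0, 0, 0, 0, 0, 0.0375, 0], [0, 0, 0, 0, 0, 0.0175, 0], [0, 0, 0, -0.0125, 0, 0, 0], [0, 0, 0, -0.0125, 0, 0, 0], [0, 0, 0, -0.0125, 0, 0, 0], [0, 0, 0, -0.0125, 0, 0, 0], [0, 0, 0, 0, 0, 0, 0]]}' | python3 jog.py; python3 st.py
python3 - <<'E'
import numpy as np
# tip-corner path: contact at r=.165 on outer face; TCP chest x = x+.016, tip z
for f in range(74,-3,-4):
    a=np.radians(f);print(f,np.round([.1-.165*np.cos(a)+.02*np.sin(a)+.016,.11+.165*np.sin(a)+.02*np.cos(a)],4))
E
```

```text
t: 7.82
eef_pos: [0.4414, 0.0877, 0.2809]
eef_rot: [[-0.171, 0.985, 0.002], [0.985, 0.171, -0.0], [-0.001, 0.002, -1.0]]
contact_force: [-0.1, -0.3, -0.3]
grip_width: 0.0004
grasp_force: 0.0
t 7.8167 chest xy 0.0986 0.0293 tip z 0.2729 F [-0.1 -0.3 -0.3] w 0.0003666429041227699
[[-0.171, 0.985, 0.002], [0.985, 0.171, -0.0], [-0.001, 0.002, -1.0]]
74 [0.0897 0.2741]
70 [0.0784 0.2719]
66 [0.0672 0.2689]
62 [0.0562 0.2651]
58 [0.0455 0.2605]
54 [0.0352 0.2552]
50 [0.0253 0.2493]
46 [0.0158 0.2426]
42 [0.0068 0.2353]
38 [-0.0017  0.2273]
34 [-0.0096  0.2188]
30 [-0.0169  0.2098]
26 [-0.0235  0.2003]
22 [-0.0295  0.1904]
18 [-0.0347  0.18  ]
14 [-0.0393  0.1693]
10 [-0.043   0.1583]
6 [-0.046   0.1471]
2 [-0.0482  0.1357]
-2 [-0.0496  0.1242]
```

Converted, -0.011 m / 0.8 = -0.0138, -0.01 m / 0.8 = -0.0125.

```bash
echo '{"segments":[[0, 0, 0, -0.0125, 0, 0, 0], [0, 0, 0, -0.0125, 0, 0.0013, 0], [0, 0, 0, -0.0138, 0, 0.0038, 0], [0, 0, 0, -0.0138, 0, 0.005, 0], [0, 0, 0, -0.0138, 0, 0.0056, 0], [0, 0, 0, -0.0125, 0, 0.0069, 0], [0, 0, 0, -0.0125, 0, 0.0075, 0]]}' | python3 jog.py; echo '{"segments":[[0, 0, 0, -0.0119, 0, 0.0081, 0], [0, 0, 0, -0.0113, 0, 0.0094, 0], [0, 0, 0, -0.0106, 0, 0.01, 0], [0, 0, 0, 0, 0, 0, 0]]}' | python3 jog.py; python3 st.py
```

```text
t: 8.4
eef_pos: [0.4533, 0.0166, 0.2554]
eef_rot: [[-0.173, 0.985, 0.0], [0.985, 0.173, -0.0], [-0.0, 0.0, -1.0]]
contact_force: [0.3, 1.5, 3.9]
grip_width: 0.0002
grasp_force: 1.6
t: 8.73
eef_pos: [0.4573, -0.01, 0.2321]
eef_rot: [[-0.172, 0.985, -0.002], [0.985, 0.172, 0.0], [0.0, -0.002, -1.0]]
contact_force: [0.6, 0.5, -0.7]
grip_width: 0.0007
grasp_force: 0.0
t 8.7333 chest xy -0.0004 0.0306 tip z 0.2241 F [ 0.6  0.5 -0.7] w 0.0006968305188097966
[[-0.172, 0.985, -0.002], [0.985, 0.172, 0.0], [0.0, -0.002, -1.0]]
```

Converted, 0.0105 m / 0.8 = 0.0131, 0.01 m / 0.8 = 0.0125.

```bash
echo '{"segments":[[0, 0, 0, -0.01, 0, 0.0106, 0], [0, 0, 0, -0.0088, 0, 0.0113, 0], [0, 0, 0, -0.0081, 0, 0.0119, 0], [0, 0, 0, -0.0075, 0, 0.0125, 0], [0, 0, 0, -0.0063, 0, 0.0131, 0], [0, 0, 0, -0.0056, 0, 0.0131, 0]]}' | python3 jog.py; echo '{"segments":[[0, 0, 0, -0.005, 0, 0.0125, 0], [0, 0, 0, -0.0038, 0, 0.01, 0], [0, 0, 0, -0.0025, 0, 0.0075, 0], [0, 0, 0, 0, 0, 0, 0]]}' | python3 jog.py; python3 st.py
```

```text
t: 9.23
eef_pos: [0.464, -0.0457, 0.1747]
eef_rot: [[-0.173, 0.985, -0.0], [0.985, 0.173, -0.0], [0.0, -0.0, -1.0]]
contact_force: [-1.2, 0.6, 1.5]
grip_width: 0.0006
grasp_force: 0.9
t: 9.57
eef_pos: [0.4652, -0.0543, 0.1506]
eef_rot: [[-0.173, 0.985, -0.002], [0.985, 0.173, 0.0], [0.001, -0.002, -1.0]]
contact_force: [-0.6, -0.4, 0.1]
grip_width: 0.0001
grasp_force: 0.0
t 9.5667 chest xy -0.0454 0.0304 tip z 0.1426 F [-0.6 -0.4  0.1] w 0.0001239670742448326
[[-0.173, 0.985, -0.002], [0.985, 0.173, 0.0], [0.001, -0.002, -1.0]]
```

Converted, 0.004 m / 0.8 = 0.005, 0.003 m / 0.8 = 0.0038.

```bash
echo '{"segments":[[0, 0, 0, -0.0013, 0, 0.005, 0], [0, 0, 0, 0, 0, 0.005, 0], [0, 0, 0, 0, 0, 0.0038, 0]]}' | python3 jog.py; echo '{"segments":[[0, 0, 0, 0, 0, 0.0025, 0], [0, 0, 0, 0, 0, 0, 0]]}' | python3 jog.py;python3 st.py
```

```text
t: 9.82
eef_pos: [0.4662, -0.0551, 0.1409]
eef_rot: [[-0.173, 0.985, 0.001], [0.985, 0.173, -0.0], [-0.001, 0.001, -1.0]]
contact_force: [0.4, -1.0, 1.3]
grip_width: 0.0001
grasp_force: 0.7
t: 9.98
eef_pos: [0.4658, -0.0549, 0.1386]
eef_rot: [[-0.173, 0.985, -0.0], [0.985, 0.173, 0.0], [0.0, -0.0, -1.0]]
contact_force: [0.4, -1.4, -0.0]
grip_width: 0.0005
grasp_force: 0.0
t 9.9833 chest xy -0.0461 0.0299 tip z 0.1306 F [ 0.4 -1.4 -0. ] w 0.0005154975699309389
[[-0.173, 0.985, -0.0], [0.985, 0.173, 0.0], [0.0, -0.0, -1.0]]
```

Tip z is 0.1306, at the expected shut height. I'll press in small steps until it's firm.

Converted, 0.001 m / 0.8 = 0.0013.

```bash
echo '{"segments":[[0, 0, 0, 0, 0, 0.0013, 0], [0, 0, 0, 0, 0, 0.0013, 0], [0, 0, 0, 0, 0, 0, 0]]}' | python3 jog.py; echo '{"segments":[[0, 0, 0, 0, 0, 0.0013, 0], [0, 0, 0, 0, 0, 0.0013, 0], [0, 0, 0, 0, 0, 0, 0]]}' | python3 jog.py
```

```text
t: 10.23
eef_pos: [0.4659, -0.0549, 0.1381]
eef_rot: [[-0.173, 0.985, 0.001], [0.985, 0.173, -0.0], [-0.0, 0.001, -1.0]]
contact_force: [-7.7, 0.7, 27.0]
grip_width: 0.0007
grasp_force: 13.5
t: 10.48
eef_pos: [0.466, -0.0549, 0.1378]
eef_rot: [[-0.173, 0.985, 0.002], [0.985, 0.173, -0.001], [-0.001, 0.002, -1.0]]
contact_force: [-18.7, 3.2, 71.5]
grip_width: 0.0009
grasp_force: 36.0
```

The lid is on its firm stop. I'll retreat and look.

Converted, -0.03 m / 0.8 = -0.0375, -0.01 m / 0.8 = -0.0125.

```bash
echo '{"segments":[[0, 0, 0, 0, 0, -0.0125, 0], [0, 0, 0, 0, 0, -0.0375, 0], [0, 0, 0, 0, 0, -0.0375, 0], [0, 0, 0, 0, 0, -0.0375, 0], [0, 0, 0, 0, 0, -0.0375, 0], [0, 0, 0, 0, 0, -0.0375, 0], [0, 0, 0, 0, 0, 0, 0], [0, 0, 0, 0, 0, 0, 0]]}' | python3 jog.py
python3 - <<'E'
from rig import arm
import cv2
c=arm.camera('scene')['img'][110:350,130:330]
cv2.imwrite('pics/s3.png',cv2.resize(c,None,fx=2.5,fy=2.5,interpolation=cv2.INTER_CUBIC))
E
```

```text
t: 11.15
eef_pos: [0.4665, -0.055, 0.2963]
eef_rot: [[-0.173, 0.985, 0.003], [0.985, 0.173, -0.001], [-0.001, 0.003, -1.0]]
contact_force: [0.6, 0.0, -0.5]
grip_width: 0.0008
grasp_force: 0.0
```

View pics/s3.png

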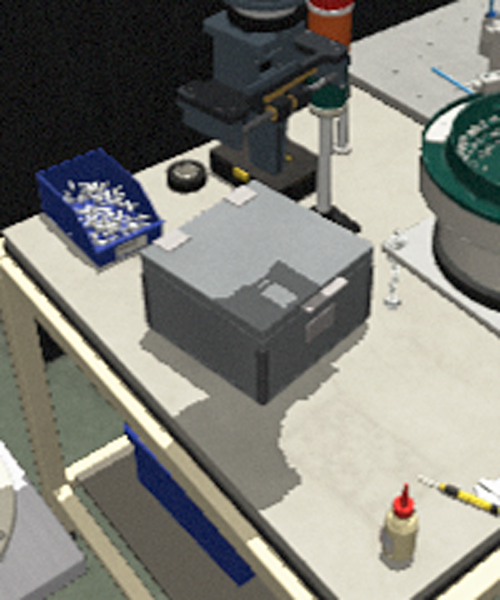

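The lid is flush and shut, covering about (145-370, 185-330). The bottle at (400,525) and the tape at (187,175) are untouched, and the gripper is clear.

```bash
python3 -c "
from rig import arm
print(arm.hand_in())"
```

```text
the job is handed in; nothing more can be done
None
```

I broke the stay, lowered the lid gently until it was fully shut on its stop, left the bottle and tape where they were, and handed the job in at about 11 s; no verdict was returned.

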